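# Release the praline mould's swing clamp

## Robot

A 6-joint arm with a two-finger parallel gripper is mounted at the origin on the work surface. World frame = base frame: x ahead of the robot, y to its left, z up, the work surface at z = 0. Lengths are in m, angles in rad, forces in N, time in s.
With the tool pointing down it reaches from about 0.35 to 0.775 m from the base axis. Payload 5.5 kg.
Tool frame: the origin (TCP) lies at the very end of the fingers, on their centre line; the grasp point (between the pads) lies r.hold_point_z behind it (r.hold_point_z is the distance from the TCP to the grasp point, in m); z points along the fingers, y is the line along which they close (so a half turn about z gives the same grasp; the last joint's range is limited). The gripper opens to 85 mm and grips with 20 to 120 N. Pads are 22 mm wide; open, the fingers measure 114 mm over their backs; the gripper's body (76 mm by 85 mm) begins 54 mm behind the grasp point. The pads swing forward as they close: fully open they stand 13 mm farther back than shut.
Start: joints at [1.155, 0.313, 0.046, 1.304, 0, 1.431], TCP at [0.157, 0.553, 0.231] pointing down, gripper open.
Joint ranges: [-2.76, 2.76], [-0.86, 1.69], [-1.03, 1.26], [-2.2, 2.34], [-1.47, 1.5], [-3.14, 3.14]. Speed limits (rad/s): [2.57, 2.57, 3.14, 3.14, 3.14, 3.14].

## Interface

Orientations are given as a unit quaternion [w, x, y, z].
In Python, from station import r gives the robot as it stands. The module is installed in compiled form; this text tells all that it offers.
- The arm moves only by the shell command python3 -m creep 'ROWS'. ROWS is JSON, a list of rows, each a list of 7 numbers: the shift along the tool's x, y, z in cm, then the turn, a rotation vector about the tool's x, y, z in degrees, then the finger opening in cm, from 0 to 8.54. A call has 1 to 12 rows; each row shifts and turns the commanded pose from where the row before left it, along the tool's axes as they then stand; what a row does not reach is not made up. A row lasts 1/12 s, in which the tool goes at most 41.7 mm and 7.16 degrees, less where a joint would pass 70% of its speed; a pose out of reach is approached as far as the arm can. A call is refused whole if a number of a shift passes 4.17 or a number of a turn 7.16, either way. A call with a gripper value outside its range is refused whole. The fingers move at their own pace and stop on an object; the grip force is fixed at half the most. Time passes only in rows, so rows that do not move let the fingers close. It gives the time, the measured TCP pose, the force, the opening and the grip force at its end, in the units of the state.
- r.sense(): the state, without advancing time (a new reading comes with each control period).
- r.read_camera(name): name is "side" or "top" or "wrist"; returns the picture (420x560x3 uint8, red, green, blue); there is no depth.
- r.calibration(name): a dict with "intrinsics" (3x3 intrinsics, pixels), "R" (3x3) and "t" (3): a world point X has camera coordinates R X + t; the wrist camera has in their place "tool_from_camera" (4x4, takes a point from camera to tool coordinates, whose origin is the TCP and whose axes are the flange's). Camera axes: x right, y down, z forward; pixel columns grow to the right and rows downward; lengths in m; the calibration is good to about 2 mm. A picture is of the moment at which its call begins: read the wrist's pose just before it. calibration takes no time and is no camera call.
- r.finish_job(): hands the job in; it is judged then, once.
The state is a dict: "time": time; "qpos": joint angles; "qvel": joint speeds; "joint_efforts": joint torques, N m; "tool_pos": TCP position; "tcp_rot": TCP orientation; "ft_force": force on the tool from outside, world axes, zero at the start; "wrist_torque": the same for the moment, N m; "width": finger opening in m; "gripper_force": force on a finger pad.
Only numpy, scipy, OpenCV 4.12 (cv2) and the standard library are available. Lean on these libraries where they do the work, as an engineer would, in place of code of your own. Each camera call takes 0.05 s, during which the arm holds its last target. There are 200 camera calls.

## Task

Release the mould in the jig: with the side of a fingertip, roll the big knurled ring anticlockwise (seen from above) by two full turns from where it stands, a little more if need be but not over two and a half. Then push the hold-down plate below it anticlockwise, about a quarter turn, until it is off the mould and no longer over it. Grip nothing, leave the mould lying in its jig and the other things where they stand, and finish clear of everything.

Things in the scene. Friction and masses are not known exactly. Their poses are not given: they have to be found in the camera images.
- jig: Mould jig: aluminium plate 15 mm thick, fixed to the table. Origin on the table under the post of its swing clamp; x points from the post to the middle of the mould, y left along the mould, z up. A 120 x 120 mm foot lies round the post, behind it a 150 x 300 mm bed for the mould (x 55 to 205 mm). A fixed stud 24 mm thick on the post's axis rises through the ring to 110 mm.
- clamp_axis (a point): Point on the vertical axis of post, ring and plate, 81 mm above the table: centre of the ring at half its height when tight. Fixed in the run; axes as the jig's.
- ring (a joint): Turn of the knurled steel ring about clamp_axis, rad, grows anticlockwise from above = loosening; 0 tight, start 0 to 0.5, stop 20.5. Disc 96 mm across its 28 upright ridges (91 mm between them), 26 mm tall, underside 68 mm, top 94 mm above the table when tight; rises 3 mm a turn. Stiff (0.06 N m: 1.3 N at the rim), stays where left. Its rim is free all round, 8 mm above the plate.
- ring_rib (a point): Middle of the top of the raised radial rib (28 x 9 x 6 mm) on top of the ring, 30 mm off the axis: it goes round with the ring and shows its turns. x points outward along the rib.
- plate (a joint): Swing of the flat aluminium hold-down plate about clamp_axis, rad, grows anticlockwise from above. 0: points along the jig's x, over the mould; start -0.2 to 0.2; stops -0.35 and 1.9; 1.57: along the jig's y, off the mould. 96 mm wide, round end under the ring, square end 170 mm from the axis; faces 46 and 60 mm above the table, pad below down to 41.5 mm. Stiff (0.2 N m), stays where left.
- plate_push (a point): Point on the plate's right-hand (clockwise) side face, at mid-thickness 53 mm above the table, 120 mm along the plate from the axis and 48 mm to its right; moves with it. x points along the plate away from the axis, y into the plate = the way it is to be pushed.
- mould: Brown-smeared polycarbonate praline mould 135 x 275 x 24 mm lying loose on the jig's bed under the plate, its top 39 mm above the table; near edge about 62 mm from the axis. Origin at the centre of its underside; x across, y along. To be left there.
- jar: Closed jar, 48 mm across, 65 mm tall, standing to the right of the ring. Origin: centre of underside. Leave alone.
- cup: Steel cup, 72 mm across, 80 mm tall, left of the jig. Origin: centre of underside. Leave alone.
- spatula: White spatula about 260 mm long lying beyond the mould. Leave alone.
- scraper: Steel scraper 75 x 100 mm with a wooden handle 22 mm thick lying right of the jig. Leave alone.
- stack2: Top mould of a stack of three spare moulds at the left, underside 48 mm above the table. Leave alone.

How it is judged:
On the way, in this order (a step that is already met when the one before it is completed fails the run):
1. the ring is loosened two full turns while the plate still lies over the mould (value of joint ring above 12.3 rad and value of joint plate below 0.6 rad), for 0.1 s.
2. the plate is pushed aside, off the mould (value of joint plate above 1.42 rad), for 0.1 s.
At the end, for the whole second after the job is handed in: The ring stands 12.3 to 16.7 rad from tight (two to two and a half turns from its start, with some slack), the plate at more than 1.42 rad, both at rest; the mould lies flat within 20 mm of where it was (value of joint ring between 12.3 and 16.7 rad and value of joint plate above 1.42 rad and distance of mould from where it was at the start of the episode below 0.02 m and angle between mould's own z axis and vertical below 0.1 rad and velocity of joint each of ring, plate below 0.1 rad/s); the robot touches nothing.
It fails at once if the plate is swung aside while the ring is still tight (value of joint plate above 0.6 rad and value of joint ring below 12.3 rad).
It fails at once if the mould is lifted or shoved out of place (distance of mould from where it was at the start of the episode above 0.025 m).
It fails at once if a bystander is knocked, lifted or carried more than 30 mm (distance of any of jar, cup, spatula, scraper, stack2 from where it was at the start of the episode above 0.03 m).
It also fails if it takes over 67 s, if anything falls off the work surface, if the arm or the gripper's body presses on something with over 40 N, if the wrist force passes 120 N, or if a joint passes its speed limit or range.

## Working session

There is one attempt and no reset: what is moved stays moved. The work goes in short steps, Python scripts to look and compute and a shell command to move; the robot and the scene stay as the last step left them, time stands still between calls to the robot, and variables do not carry over. Pictures are saved under pics/ and viewed, at most 10 in all, crops included, and the job is handed in when it is done.

```bash
mkdir -p pics; python3 - <<'E'
from station import r
import cv2,numpy as np
np.set_printoptions(precision=4,suppress=True)
s=r.sense()
for k,v in s.items(): print(k,np.round(v,4))
print(r.hold_point_z)
for n in("top","side"):
    cv2.imwrite(f"pics/{n}0.png",r.read_camera(n)[:,:,::-1]); print(n,r.calibration(n))
print(r.calibration("wrist"))
E
```

```text
time 0.0
qpos [ 1.1554  0.314   0.045   1.3036 -0.      1.4312]
qvel [ 0.0002 -0.0006 -0.0004  0.0005  0.0016 -0.0006]
joint_efforts [ -0.0008 -48.063   29.8531   0.0196  -0.0002   0.    ]
tool_pos [0.1564 0.5528 0.2304]
tcp_rot [-0.0002  0.1375  0.9905 -0.0009]
ft_force [-0.6354 -0.1059 -0.8539]
wrist_torque [-0.0331  0.002  -0.025 ]
gripper_force 0.0
width 0.0854
0.0187
top {'intrinsics': array([[453.3734,   0.    , 284.6856],
       [  0.    , 453.3734, 208.5398],
       [  0.    ,   0.    ,   1.    ]]), 'R': array([[-0.0113, -0.9997,  0.0226],
       [-0.9867,  0.0075, -0.1622],
       [ 0.162 , -0.0241, -0.9865]]), 't': array([0.1436, 0.6538, 1.1368])}
side {'intrinsics': array([[475.284 ,   0.    , 269.2273],
       [  0.    , 475.284 , 219.9366],
       [  0.    ,   0.    ,   1.    ]]), 'R': array([[ 0.8038, -0.5946,  0.0206],
       [-0.3132, -0.4523, -0.8351],
       [ 0.5058,  0.6648, -0.5498]]), 't': array([-0.427 ,  0.336 ,  1.0336])}
{'intrinsics': array([[372.5812,   0.    , 286.6424],
       [  0.    , 372.5812, 206.0336],
       [  0.    ,   0.    ,   1.    ]]), 'tool_from_camera': array([[-0.0001, -0.9632, -0.2687,  0.0681],
       [ 1.    , -0.0002,  0.0001, -0.    ],
       [-0.0001, -0.2687,  0.9632, -0.1429],
       [ 0.    ,  0.    ,  0.    ,  1.    ]])}
```

View pics/top0.png

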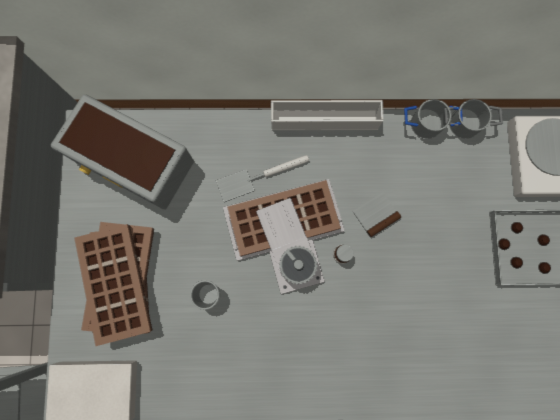

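View pics/side0.png

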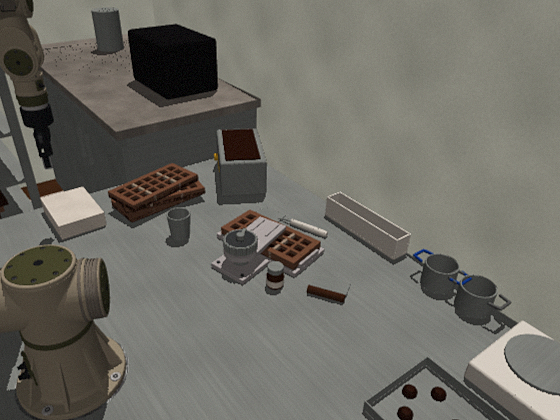

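Top view: ring at about (298,264), plate pointing up-left to about (280,205), jar at (344,253), cup at (206,295), scraper at (380,222). Side view: the same, with the ring at (240,245). I'll enlarge the top view to measure.

```bash
cat >h.py <<'E'
import numpy as np,cv2
from station import r
def ray(n,uv,z):
    c=r.calibration(n);R=np.array(c["R"]);t=np.array(c["t"])
    o=-R.T@t; d=R.T@np.linalg.inv(c["intrinsics"])@np.array([*uv,1.])
    return o+d*(z-o[2])/d[2]
def proj(n,X):
    c=r.calibration(n);p=np.array(c["intrinsics"])@(np.array(c["R"])@np.array(X)+c["t"]);return p[:2]/p[2]
E
python3 - <<'E'
import cv2
a=cv2.imread("pics/top0.png")[170:310,190:390]
b=cv2.imread("pics/side0.png")[195:305,165:345]
cv2.imwrite("pics/topc.png",cv2.resize(a,None,fx=4,fy=4,interpolation=cv2.INTER_CUBIC))
E
```

```text
(no output)
```

View pics/topc.png

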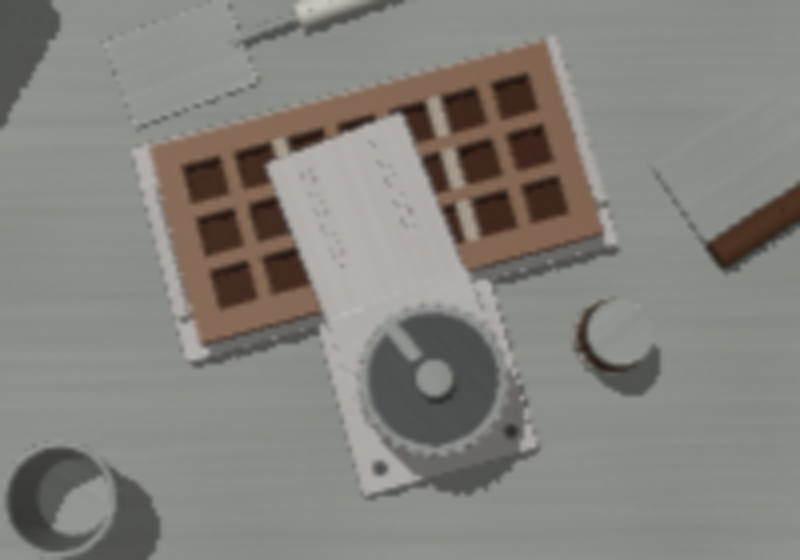

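Crop: ring centre (432,376), stud top (435,377), rib (405,341), plate end corners (267,165) and (403,113), jar top (620,333), foot corners (370,495) and (537,447).

```bash
python3 - <<'E'
from h import *
np.set_printoptions(precision=4,suppress=True)
f=lambda u,v,z: ray("top",((u+.5)/4-.5+190,(v+.5)/4-.5+170),z)
for n,a in dict(ring=(432,376,.094),stud=(435,377,.11),rib=(405,341,.1),pl=(267,165,.06),pr=(403,113,.06),foot1=(370,495,.015),foot2=(537,447,.015),jar=(620,333,.065),cup=(62,500,.08),mR=(603,233,.039),mL=(205,343,.039),mfl=(150,148,.039),mfr=(548,40,.039),ringL=(360,376,.094),ringR=(505,376,.094),scr=(725,268,.02)).items(): print(n,f(*a))
c=f(432,376,.094);m=(f(267,165,.06)+f(403,113,.06))/2-c; print(np.hypot(*m[:2]),np.degrees(np.arctan2(m[1],m[0])))
d=f(205,343,.039)-f(603,233,.039);print("jig deg",np.degrees(np.arctan2(d[1],d[0]))-90)
print(proj("side",[*c[:2],.094]),proj("side",[*c[:2],.11]))
E
```

```text
ring [0.5095 0.1079 0.094 ]
stud [0.5083 0.1069 0.11  ]
rib [0.531  0.1246 0.1   ]
pl [0.6482 0.2112 0.06  ]
pr [0.6819 0.1224 0.06  ]
foot1 [0.4357 0.1458 0.015 ]
foot2 [0.4656 0.0353 0.015 ]
jar [ 0.5368 -0.0143  0.065 ]
cup [0.4364 0.3372 0.08  ]
mR [ 0.6044 -0.0093  0.039 ]
mL [0.5347 0.2525 0.039 ]
mfl [0.6635 0.2893 0.039 ]
mfr [0.735  0.0236 0.039 ]
ringL [0.51   0.1526 0.094 ]
ringR [0.5091 0.0626 0.094 ]
scr [ 0.5824 -0.0933  0.02  ]
0.16627356162882276 20.748105564410302
jig deg 14.915880388057914
[240.3407 237.7335] [240.2656 232.9785]
```

```bash
cat >>h.py <<'E'
from scipy.spatial.transform import Rotation as Ro
AX=np.array([.509,.1072])
def tool():
    s=r.sense();w,x,y,z=s["tcp_rot"];return np.array(s["tool_pos"]),Ro.from_quat([x,y,z,w]).as_matrix(),s
def rep():
    p,M,s=tool();q=M.T@np.r_[AX-p[:2],0.]
    print("t",round(s["time"],2),"pos",np.round(p,4),"from axis, tool xy cm",np.round(-q[:2]*100,2),"F tool",np.round(M.T@np.array(s["ft_force"]),1),"down",np.round(M[:,2],3),"yaw x",round(np.degrees(np.arctan2(M[1,0],M[0,0])),1))
E
python3 -m creep '[[-2.6,-1.3,0.3,0,0,0,0],[-2.6,-1.3,0.3,0,0,0,0],[-2.6,-1.3,0.3,0,0,0,0],[-2.6,-1.3,0.3,0,0,0,0],[-2.6,-1.3,0.3,0,0,0,0],[-2.6,-1.3,0.3,0,0,0,0],[-2.6,-1.3,0.3,0,0,0,0],[-2.6,-1.3,0.3,0,0,0,0],[-2.6,-1.3,0.3,0,0,0,0],[-2.6,-1.3,0.3,0,0,0,0],[-2.6,-1.3,0.3,0,0,0,0],[-2.6,-1.3,0.3,0,0,0,0]]'; python3 -c "from h import *;rep()"
```

```text
time: 1.1
tool_pos: [0.4149, 0.317, 0.1948]
tcp_rot: [-0.0, 0.137, 0.991, -0.0]
ft_force: [0.5, -0.1, 0.2]
width: -0.0001
gripper_force: 0.0
t 1.1 pos [0.4149 0.317  0.1948] from axis, tool xy cm [14.76 17.62] F tool [-0.5  0.1 -0.2] down [-0.001 -0.    -1.   ] yaw x 164.2
```

```bash
python3 -m creep '[[-2.4,-1.2,0.2,0,0,0,0],[-2.4,-1.2,0.2,0,0,0,0],[-2.4,-1.2,0.2,0,0,0,0],[-2.4,-1.2,0.4,0,0,0,0],[-2.4,-1.2,0.5,0,0,0,0],[-2.2,-1.2,0.5,0,0,0,0],[0,0,2,0,0,0,0],[0,0,2,0,0,0,0],[0,0,2,0,0,0,0],[0,0,2,0,0,0,0],[0,0,1.5,0,0,0,0],[0,0,0,0,0,0,0]]'; python3 - <<'E'
from h import *
rep()
cv2.imwrite("pics/top1.png",cv2.resize(r.read_camera("top")[150:320,190:390,::-1],None,fx=3,fy=3,interpolation=cv2.INTER_CUBIC))
E
```

```text
time: 2.1
tool_pos: [0.5285, 0.2095, 0.0764]
tcp_rot: [-0.003, 0.138, 0.99, -0.001]
ft_force: [0.0, -0.3, 0.3]
width: 0.0
gripper_force: 0.0
t 2.1 pos [0.5285 0.2095 0.0764] from axis, tool xy cm [ 0.92 10.37] F tool [-0.1 -0.3 -0.3] down [-0.007 -0.002 -1.   ] yaw x 164.2
```

View pics/top1.png

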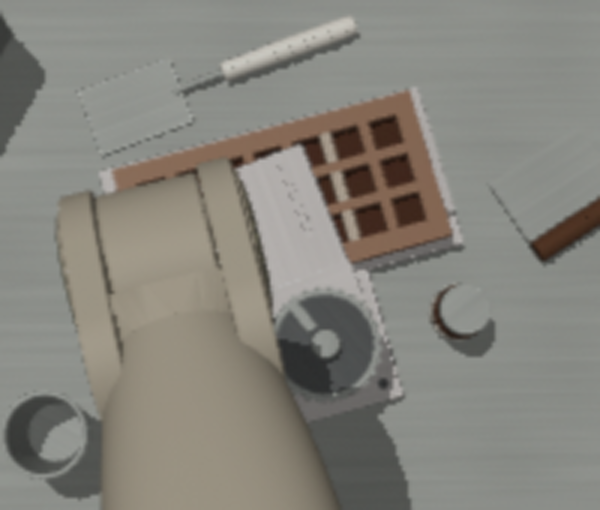

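The picture shows the arm left of the ring and everything in place; the rib is at about (302,317). Now I'll approach the rim.

```bash
python3 -m creep '[[-1,-1.2,0.2,0,0,0,0],[-0.8,-1.2,0,0,0,0,0],[0,-1,0,0,0,0,0],[0,-0.3,0,0,0,0,0],[0,-0.2,0,0,0,0,0],[0,-0.2,0,0,0,0,0]]'; python3 -c "from h import *;rep()"
```

```text
time: 2.65
tool_pos: [0.5374, 0.166, 0.0789]
tcp_rot: [0.0, 0.138, 0.991, 0.0]
ft_force: [0.1, -0.1, -0.4]
width: 0.0
gripper_force: 0.0
t 2.65 pos [0.5374 0.166  0.0789] from axis, tool xy cm [-1.13  6.44] F tool [-0.1 -0.1  0.4] down [ 0.001  0.001 -1.   ] yaw x 164.2
```

```bash
python3 -m creep '[[0,-0.15,0.3,0,0,0,0],[0,-0.15,0.1,0,0,0,0],[0,-0.15,0,0,0,0,0],[0,-0.15,0,0,0,0,0],[0,0,0,0,0,0,0]]'; python3 -c "from h import *;rep()"
```

```text
time: 3.07
tool_pos: [0.5357, 0.1601, 0.0742]
tcp_rot: [-0.0, 0.137, 0.991, -0.0]
ft_force: [-1.0, 0.4, 0.1]
width: 0.0
gripper_force: 0.0
t 3.07 pos [0.5357 0.1601 0.0742] from axis, tool xy cm [-1.13  5.82] F tool [ 1.   0.1 -0.1] down [-0.  0. -1.] yaw x 164.2
```

```bash
python3 -m creep '[[0,-0.15,0,0,0,0,0],[0,-0.15,0,0,0,0,0],[0,0,0,0,0,0,0]]'; python3 -c "from h import *;rep()"; python3 -m creep '[[0,-0.15,0,0,0,0,0],[0,-0.15,0,0,0,0,0],[0,0,0,0,0,0,0]]';python3 -c "from h import *;rep()"
```

```text
time: 3.32
tool_pos: [0.5362, 0.1588, 0.0746]
tcp_rot: [0.001, 0.137, 0.991, 0.002]
ft_force: [2.2, 5.9, -2.1]
width: 0.0
gripper_force: 3.2
t 3.32 pos [0.5362 0.1588 0.0746] from axis, tool xy cm [-1.21  5.71] F tool [-0.6  6.2  2.1] down [ 0.002  0.004 -1.   ] yaw x 164.3
time: 3.57
tool_pos: [0.537, 0.1575, 0.075]
tcp_rot: [0.002, 0.137, 0.991, 0.004]
ft_force: [6.0, 12.4, -4.1]
width: 0.0001
gripper_force: 6.2
t 3.57 pos [0.537  0.1575 0.075 ] from axis, tool xy cm [-1.33  5.6 ] F tool [-2.4 13.5  4.2] down [ 0.005  0.007 -1.   ] yaw x 164.3
```

```bash
python3 -m creep '[[1.1,0,0,0,0,0,0],[1.1,0,0,0,0,0,0],[0,0,0,0,0,0,0]]'; python3 - <<'E'
from h import *
rep()
cv2.imwrite("pics/side1.png",cv2.resize(r.read_camera("side")[195:295,180:320,::-1],None,fx=5,fy=5,interpolation=cv2.INTER_CUBIC))
E
```

```text
time: 3.82
tool_pos: [0.5132, 0.1651, 0.075]
tcp_rot: [0.0, 0.136, 0.991, 0.005]
ft_force: [0.2, 16.5, 0.2]
width: -0.0004
gripper_force: 7.9
t 3.82 pos [0.5132 0.1651 0.075 ] from axis, tool xy cm [1.15 5.69] F tool [ 4.3 16.  -0. ] down [ 0.002  0.01  -1.   ] yaw x 164.4
```

View pics/side1.png

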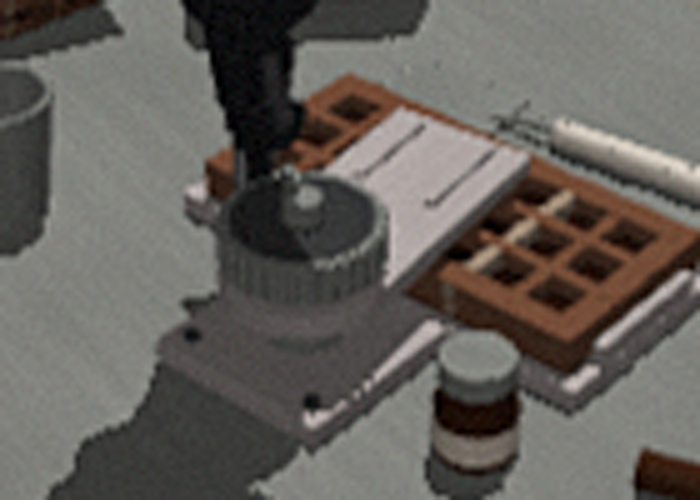

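Side crop: the finger bears on the ring's left rim, and the rib has moved to about (285,182), behind-left of the stud. I'll compute its angle.

```bash
cat >>h.py <<'E'
def rib(n,uv,z=.1):
    d=ray(n,uv,z)[:2]-AX;print("rib r",round(np.hypot(*d),4),"deg",round(np.degrees(np.arctan2(d[1],d[0])),1))
def ribfind(turn=0.):
    """score rib direction in the side view by local brightness of the ring top along the radius"""
    z=.1+.003*turn; g=cv2.cvtColor(r.read_camera("side"),cv2.COLOR_RGB2GRAY).astype(float)
    A=np.arange(0,360,3);S=[]
    for a in np.radians(A):
        e=np.array([np.cos(a),np.sin(a)])
        P=[proj("side",[*(AX+e*k),z]) for k in np.linspace(.020,.040,7)]
        m=np.array(P,np.float32)[None]
        S.append(cv2.remap(g.astype(np.float32),m[...,0],m[...,1],cv2.INTER_LINEAR).mean())
    S=np.array(S);k=np.argsort(-S)[:8];print("rib cand",[(int(A[i]),int(S[i])) for i in k],"median",int(np.median(S)))
E
python3 - <<'E'
from h import *
rib("side",(180+285/5,195+182/5))
ribfind()
E
```

```text
rib r 0.0249 deg 78.1
rib cand [(33, 100), (36, 98), (30, 97), (27, 94), (63, 93), (24, 93), (60, 93), (21, 91)] median 52
```

Rib at about 64–78° against 38° before, as rolling without slip predicts (26°). Continuing round.

```bash
python3 -m creep '[[1.33,-0.21,0,0,0,0,0],[1.2,-0.61,0,0,0,0,0],[0.95,-0.95,0,0,0,0,0],[0.61,-1.2,0,0,0,0,0],[0.21,-1.33,0,0,0,0,0]]'; python3 -c "from h import *;rep();ribfind(.3)"; python3 -m creep '[[0,-0.98,0,0,0,0,0],[0,-0.98,0,0,0,0,0]]'; python3 -c "from h import *;rep();ribfind(.4)"
```

```text
time: 4.33
tool_pos: [0.4563, 0.1332, 0.0743]
tcp_rot: [-0.003, 0.136, 0.991, 0.003]
ft_force: [-13.0, 11.8, 10.1]
width: -0.0004
gripper_force: 9.6
t 4.33 pos [0.4563 0.1332 0.0743] from axis, tool xy cm [5.77 1.09] F tool [ 15.7   8.  -10. ] down [-0.005  0.006 -1.   ] yaw x 164.4
rib cand [(156, 126), (159, 122), (153, 122), (162, 110), (150, 105), (33, 100), (30, 100), (27, 96)] median 62
time: 4.55
tool_pos: [0.4486, 0.1133, 0.0736]
tcp_rot: [-0.005, 0.136, 0.991, 0.001]
ft_force: [-10.6, 3.5, 6.6]
width: -0.0002
gripper_force: 5.6
t 4.55 pos [0.4486 0.1133 0.0736] from axis, tool xy cm [ 5.97 -1.05] F tool [11.2  0.5 -6.5] down [-0.01   0.003 -1.   ] yaw x 164.3
rib cand [(183, 116), (180, 115), (186, 110), (177, 102), (30, 101), (33, 101), (27, 98), (189, 96)] median 61
```

Rib tracks cleanly (38→182°). Next half orbit.

```bash
python3 -m creep '[[-0.21,-1.33,0,0,0,0,0],[-0.61,-1.2,0,0,0,0,0],[-0.95,-0.95,0,0,0,0,0],[-1.2,-0.61,0,0,0,0,0],[-1.33,-0.21,0,0,0,0,0],[-1.1,0,0,0,0,0,0],[-1.1,0,0,0,0,0,0]]'; python3 -c "from h import *;rep();ribfind(.8)"; python3 -m creep '[[-1.33,0.21,0,0,0,0,0],[-1.2,0.61,0,0,0,0,0],[-0.95,0.95,0,0,0,0,0],[-0.61,1.2,0,0,0,0,0],[-0.21,1.33,0,0,0,0,0],[0,0.98,0,0,0,0,0],[0,0.98,0,0,0,0,0]]'; python3 -c "from h import *;rep();ribfind(1.1)"
```

```text
time: 5.18
tool_pos: [0.502, 0.046, 0.0737]
tcp_rot: [-0.003, 0.14, 0.99, -0.008]
ft_force: [-3.1, -19.8, -0.7]
width: 0.0003
gripper_force: 9.7
t 5.18 pos [0.502  0.046  0.0737] from axis, tool xy cm [-1.02 -6.07] F tool [ -2.5 -19.9   1. ] down [-0.008 -0.014 -1.   ] yaw x 163.9
rib cand [(60, 82), (57, 81), (63, 80), (54, 79), (90, 78), (87, 77), (93, 77), (66, 76)] median 33
time: 5.82
tool_pos: [0.5658, 0.1017, 0.0747]
tcp_rot: [0.002, 0.138, 0.99, -0.0]
ft_force: [2.0, -2.3, -1.1]
width: 0.0001
gripper_force: 1.4
t 5.82 pos [0.5658 0.1017 0.0747] from axis, tool xy cm [-5.61  1.02] F tool [-2.5 -1.6  1.1] down [ 0.003 -0.001 -1.   ] yaw x 164.2
rib cand [(42, 135), (45, 134), (39, 129), (48, 123), (36, 118), (51, 106), (33, 103), (21, 99)] median 57
```

```bash
python3 -m creep '[[0.4,1.33,0,0,0,0,0],[0.61,1.2,0,0,0,0,0],[0.95,0.95,0,0,0,0,0],[1.2,0.61,0,0,0,0,0],[1.33,0.21,0,0,0,0,0],[1.1,0,0,0,0,0,0],[0.9,0,0,0,0,0,0]]'; python3 -c "from h import *;rep();ribfind(1.4)"; python3 -m creep '[[1.33,-0.21,0,0,0,0,0],[1.2,-0.61,0,0,0,0,0],[0.95,-0.95,0,0,0,0,0],[0.61,-1.2,0,0,0,0,0],[0.21,-1.33,0,0,0,0,0],[0,-0.98,0,0,0,0,0],[0,-0.98,0,0,0,0,0]]'; python3 -c "from h import *;rep();ribfind(1.6)"
```

```text
time: 6.45
tool_pos: [0.515, 0.1659, 0.076]
tcp_rot: [0.002, 0.135, 0.991, 0.005]
ft_force: [4.5, 13.6, 1.4]
width: 0.0001
gripper_force: 7.3
t 6.45 pos [0.515  0.1659 0.076 ] from axis, tool xy cm [1.   5.81] F tool [-0.7 14.3 -1.3] down [ 0.006  0.01  -1.   ] yaw x 164.4
rib cand [(27, 96), (24, 95), (21, 94), (15, 94), (18, 94), (30, 93), (12, 91), (33, 87)] median 55
time: 7.08
tool_pos: [0.4483, 0.1137, 0.0737]
tcp_rot: [-0.005, 0.136, 0.991, 0.001]
ft_force: [-9.5, 4.5, 6.5]
width: -0.0001
gripper_force: 5.0
t 7.08 pos [0.4483 0.1137 0.0737] from axis, tool xy cm [ 6.02 -1.01] F tool [10.5  1.8 -6.4] down [-0.01   0.004 -1.   ] yaw x 164.4
rib cand [(261, 131), (264, 127), (258, 127), (267, 115), (255, 108), (27, 97), (24, 96), (21, 94)] median 62
```

```bash
python3 -m creep '[[-0.21,-1.33,0,0,0,0,0],[-0.61,-1.2,0,0,0,0,0],[-0.95,-0.95,0,0,0,0,0],[-1.2,-0.61,0,0,0,0,0],[-1.33,-0.21,0,0,0,0,0],[-1.1,0,0,0,0,0,0],[-1.1,0,0,0,0,0,0]]'; python3 -c "from h import *;rep();ribfind(2)"; python3 -m creep '[[-1.33,0.21,0,0,0,0,0],[-1.2,0.61,0,0,0,0,0],[-0.85,0.95,0,0,0,0,0],[-0.51,1.2,0,0,0,0,0],[-0.21,1.33,0,0,0,0,0]]'; python3 -c "from h import *;rep();ribfind(2.2)"
```

```text
time: 7.72
tool_pos: [0.5005, 0.0464, 0.0738]
tcp_rot: [-0.004, 0.139, 0.99, -0.008]
ft_force: [-4.2, -22.4, 1.0]
width: 0.0001
gripper_force: 11.4
t 7.72 pos [0.5005 0.0464 0.0738] from axis, tool xy cm [-0.86 -6.08] F tool [ -2.1 -22.7  -0.6] down [-0.01  -0.015 -1.   ] yaw x 164.0
rib cand [(102, 76), (105, 76), (108, 75), (60, 75), (63, 75), (111, 75), (99, 73), (114, 73)] median 32
time: 8.18
tool_pos: [0.5595, 0.0815, 0.0749]
tcp_rot: [0.002, 0.139, 0.99, -0.001]
ft_force: [6.4, -3.9, -1.2]
width: 0.0
gripper_force: 3.8
t 8.18 pos [0.5595 0.0815 0.0749] from axis, tool xy cm [-5.56 -1.08] F tool [-7.2 -1.9  1.2] down [ 0.004 -0.003 -1.   ] yaw x 164.1
rib cand [(108, 133), (105, 130), (111, 128), (102, 121), (114, 117), (99, 108), (117, 99), (24, 96)] median 58
```

Ring now 790° (13.8 rad) from its start. Now I'll leave the rim and go to the right side of the plate.

```bash
python3 -m creep '[[-1,-0.2,0,0,0,0,0],[-1.5,0,-0.3,0,0,0,0],[-2,0.1,-0.3,0,0,0,0],[-2,0.2,0,0,0,0,0],[-2,0.2,0,0,0,0,0],[-0.5,0.2,0,0,0,0,0],[0,0,0,0,0,0,0]]'; python3 - <<'E'
from h import *
rep();ribfind(2.2)
cv2.imwrite("pics/side2.png",cv2.resize(r.read_camera("side")[195:295,180:320,::-1],None,fx=5,fy=5,interpolation=cv2.INTER_CUBIC))
E
```

```text
time: 8.82
tool_pos: [0.6448, 0.0634, 0.0797]
tcp_rot: [-0.001, 0.137, 0.991, 0.0]
ft_force: [-0.5, 0.5, 0.4]
width: -0.0003
gripper_force: 0.0
t 8.82 pos [0.6448 0.0634 0.0797] from axis, tool xy cm [-14.26  -0.51] F tool [ 0.6  0.4 -0.4] down [-0.001  0.001 -1.   ] yaw x 164.2
rib cand [(111, 137), (114, 134), (108, 132), (117, 122), (105, 121), (102, 108), (120, 106), (24, 102)] median 64
```

View pics/side2.png

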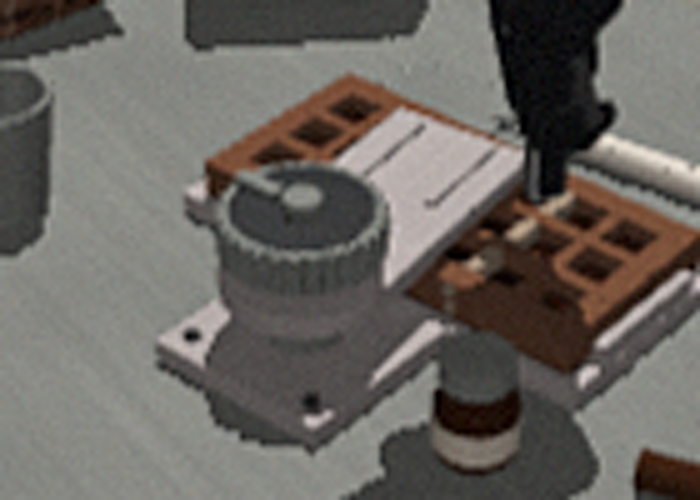

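The plate is where it was, the rib now points left at (255,180), and the finger is to the right of the plate above the mould at (545,185). Computing the push arc.

```bash
python3 - <<'E'
from h import *
def P(t):
    a=np.radians(t-164.2);u=np.array([np.cos(a),np.cos(np.radians(t-74.2))])
    b=t-90;n=np.array([np.cos(np.radians(b-164.2)),np.cos(np.radians(b-74.2))])
    return 12*u+(4.8+1.35)*n
th=np.r_[20.7,np.arange(26,110,6)]
p=np.array([P(t) for t in th]);print(p[0]);print(np.c_[th[1:],np.diff(p,axis=0)].round(2).tolist())
E
python3 -m creep '[[0,0,1,0,0,0,0],[0,0,1,0,0,0,0],[0,0,0.9,0,0,0,0],[0,0,0,0,0,0,0]]'; python3 -c "from h import *;rep()"
```

```text
[-13.30444247   2.19415375]
[[26.0, 0.26, 1.22], [32.0, 0.43, 1.34], [38.0, 0.57, 1.29], [44.0, 0.7, 1.23], [50.0, 0.82, 1.15], [56.0, 0.94, 1.05], [62.0, 1.04, 0.95], [68.0, 1.14, 0.84], [74.0, 1.22, 0.71], [80.0, 1.29, 0.58], [86.0, 1.34, 0.44], [92.0, 1.38, 0.3], [98.0, 1.4, 0.16], [104.0, 1.41, 0.01]]
time: 9.25
tool_pos: [0.642, 0.0635, 0.0482]
tcp_rot: [-0.003, 0.137, 0.991, -0.0]
ft_force: [-1.3, 0.6, 0.3]
width: 0.0
gripper_force: 0.0
t 9.25 pos [0.642  0.0635 0.0482] from axis, tool xy cm [-13.99  -0.58] F tool [ 1.4  0.2 -0.3] down [-0.005  0.    -1.   ] yaw x 164.2
```

```bash
python3 -m creep '[[0.3,1,-0.2,0,0,0,0],[0.3,0.9,0,0,0,0,0],[0.2,0.8,0,0,0,0,0],[0,0,0,0,0,0,0]]'; python3 -c "from h import *;rep()"; python3 -m creep '[[0.26,1.22,0,0,0,0,0],[0.43,1.34,0,0,0,0,0],[0.57,1.29,0,0,0,0,0]]'; python3 -c "from h import *;rep()"
```

```text
time: 9.58
tool_pos: [0.6447, 0.0938, 0.054]
tcp_rot: [0.001, 0.136, 0.991, 0.0]
ft_force: [0.2, 0.1, -1.0]
width: 0.0001
gripper_force: 0.0
t 9.58 pos [0.6447 0.0938 0.054 ] from axis, tool xy cm [-13.43   2.37] F tool [-0.2  0.2  1. ] down [ 0.001  0.001 -1.   ] yaw x 164.3
time: 9.83
tool_pos: [0.643, 0.1328, 0.0535]
tcp_rot: [0.0, 0.138, 0.99, -0.0]
ft_force: [0.5, -2.0, -0.5]
width: -0.0001
gripper_force: 0.8
t 9.83 pos [0.643  0.1328 0.0535] from axis, tool xy cm [-12.2    6.12] F tool [-1.  -1.8  0.5] down [ 0.001 -0.    -1.   ] yaw x 164.2
```

Contact force about 2 N, as the plate's stiffness predicts. Continuing.

```bash
python3 -m creep '[[0.7,1.23,0.1,0,0,0,0],[0.82,1.15,0.1,0,0,0,0],[0.94,1.05,0,0,0,0,0],[1.04,0.95,0,0,0,0,0],[1.14,0.84,0,0,0,0,0],[1.22,0.71,0,0,0,0,0]]'; python3 -c "from h import *;rep();ribfind(2.2)"; python3 -m creep '[[1.29,0.58,0,0,0,0,0],[1.34,0.44,0,0,0,0,0],[1.38,0.3,0,0,0,0,0],[1.4,0.16,0,0,0,0,0],[1.41,0,0,0,0,0,0],[0,0,0,0,0,0,0]]'; python3 - <<'E'
from h import *
rep();ribfind(2.2)
cv2.imwrite("pics/side3.png",cv2.resize(r.read_camera("side")[175:295,160:320,::-1],None,fx=4.5,fy=4.5,interpolation=cv2.INTER_CUBIC))
E
```

```text
time: 10.33
tool_pos: [0.6015, 0.2063, 0.0512]
tcp_rot: [0.0, 0.137, 0.991, 0.0]
ft_force: [1.7, -0.9, -0.3]
width: 0.0003
gripper_force: 0.8
t 10.33 pos [0.6015 0.2063 0.0512] from axis, tool xy cm [-6.21 12.05] F tool [-1.9 -0.4  0.3] down [ 0.  0. -1.] yaw x 164.2
rib cand [(105, 63), (102, 61), (108, 60), (120, 60), (123, 59), (117, 58), (126, 58), (99, 57)] median 31
time: 10.88
tool_pos: [0.5372, 0.2387, 0.0512]
tcp_rot: [-0.002, 0.137, 0.991, 0.0]
ft_force: [-0.7, -0.5, 0.3]
width: -0.0003
gripper_force: 0.0
t 10.88 pos [0.5372 0.2387 0.0512] from axis, tool xy cm [ 0.84 13.42] F tool [ 0.5 -0.7 -0.3] down [-0.003  0.001 -1.   ] yaw x 164.3
rib cand [(114, 106), (111, 106), (108, 103), (117, 102), (105, 96), (120, 93), (102, 85), (123, 83)] median 57
```

View pics/side3.png

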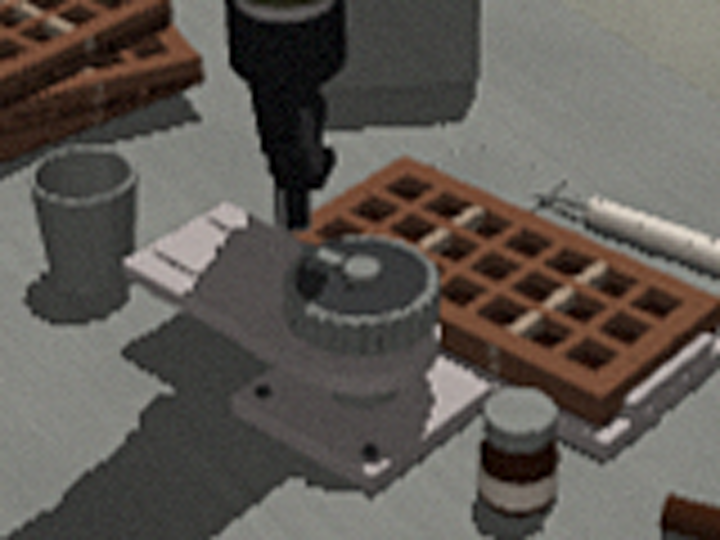

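The plate has swung to the left, off the mould: end corners at (125,262) and (228,203), cup clear at (85,215), mould undisturbed.

```bash
python3 - <<'E'
from h import *
a=ray("side",(160+125/4.5,175+262/4.5),.06);b=ray("side",(160+228/4.5,175+203/4.5),.06)
m=(a+b)/2-np.r_[AX,0];e=b-a
print(a,b,np.hypot(*m[:2]),np.linalg.norm(e),"deg",np.degrees(np.arctan2(m[1],m[0])),np.degrees(np.arctan2(e[1],e[0]))+90)
E
```

```text
[0.42267919 0.25395861 0.06      ] [0.51263011 0.27598134 0.06      ] 0.16309752628963506 0.09260760987275556 deg 104.68476786745981 103.7571409383194
```

Plate at about 1.56 rad. Now I'll retreat.

```bash
python3 -m creep '[[-0.7,0,0,0,0,0,0],[-0.8,0,-0.5,0,0,0,0],[0,0,-2,0,0,0,0],[0,0,-2,0,0,0,0],[0,0,-2,0,0,0,0],[0,0,-2,0,0,0,0],[0,0,-2,0,0,0,0],[0,0,-2,0,0,0,0],[0,0,0,0,0,0,0],[0,0,0,0,0,0,0]]'; python3 - <<'E'
from h import *
rep();ribfind(2.2)
cv2.imwrite("pics/side4.png",cv2.resize(r.read_camera("side")[175:295,160:320,::-1],None,fx=4,fy=4))
E
```

```text
time: 11.82
tool_pos: [0.5576, 0.2334, 0.1779]
tcp_rot: [0.002, 0.138, 0.99, 0.001]
ft_force: [-0.2, -0.0, -0.3]
width: -0.0002
gripper_force: 0.0
t 11.82 pos [0.5576 0.2334 0.1779] from axis, tool xy cm [-1.23 13.47] F tool [ 0.2 -0.1  0.3] down [ 0.004  0.001 -1.   ] yaw x 164.1
rib cand [(36, 76), (21, 75), (18, 75), (0, 75), (39, 75), (33, 75), (357, 74), (54, 74)] median 57
```

View pics/side4.png

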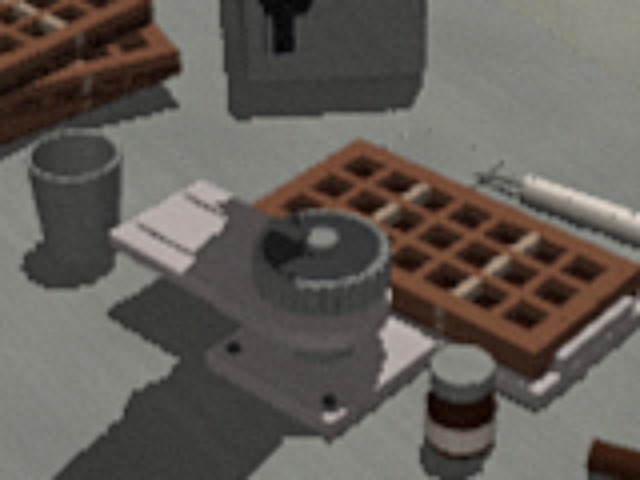

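The gripper is clear above, the plate lies off the mould at (170,225), the ring is as it was (its rib now in shadow), and everything else stands in place. Handing in.

```bash
python3 -c "from station import r;print(r.finish_job())"
```

```text
the job is handed in; nothing more can be done
None
```

I rolled the ring about 2.2 turns anticlockwise, pushed the plate to about 1.56 rad, clear of the mould, withdrew the arm clear of everything and handed the job in; the hand-in gave no verdict.

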